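# Find the full tin of heel tips by its weight

### The arm

A 7-joint arm with a two-finger parallel gripper is mounted at the origin on the work surface. World frame = base frame: x ahead of the robot, y to its left, z up, the work surface at z = 0. Lengths are in m, angles in rad, forces in N, time in s.
With the tool pointing down it reaches from about 0.425 to 0.925 m from the base axis. Payload 6.8 kg.
Tool frame: the origin (TCP) lies at the very end of the fingers, on their centre line; the grasp point (between the pads) lies 19 mm behind it; z points along the fingers, y is the line along which they close (so a half turn about z gives the same grasp; the last joint's range is limited). The gripper opens to 85 mm and grips with 20 to 120 N. Pads are 22 mm wide; open, the fingers measure 114 mm over their backs; the gripper's body (76 mm by 85 mm) begins 54 mm behind the grasp point. The pads swing forward as they close: fully open they stand 13 mm farther back than shut.
Start: joints at [1.022, 0.477, 0.022, 1.555, -0.011, 1.109, -0.083], TCP at [0.288, -0.61, 0.231] pointing down, gripper open.
Joint ranges: [-2.96, 2.96], [-0.34, 2.1], [-1.41, 1.46], [0.24, 2.44], [-1.37, 4.51], [0.17, 1.92], [-2.96, 2.96]. Speed limits (rad/s): [2.39, 2.39, 3.14, 3.14, 3.14, 3.14, 3.14].

### API

Orientations are given as a unit quaternion [w, x, y, z].
In Python, from station import bot gives the robot as it stands.
- The arm moves only by the tool jog_arm, never from a script. Its argument "motion" is a list of rows, each a list of 7 numbers: the turn, a rotation vector about the tool's x, y, z in rad, then the shift along the tool's x, y, z in mm, then the finger opening in mm, from 0 to 85.4. A call has 1 to 10 rows; each row is the pose to reach, as a shift and turn from the pose commanded when the call began, along the tool's axes at that moment; what a row does not reach only later rows make up. A row lasts 1/8 s, in which the tool goes at most 62.5 mm and 10.7 degrees, less where a joint would pass 70% of its speed; a pose out of reach is approached as far as the arm can. A call with a gripper value outside its range is refused whole. The fingers move at their own pace and stop on an object; "grip_force" is the grip in N (left out, the last holds). Time passes only in rows, so rows that repeat a pose let the fingers close. It gives the time, the measured TCP pose, the force, the opening and the grip force at its end, in the units of the state.
- bot.get_obs(): the state, without advancing time (a new reading comes with each control period).
- bot.read_camera(name): name is "side" or "top" or "wrist"; returns a dict with "pixels" (420x560x3 uint8, red, green, blue), "camera_matrix" (3x3 intrinsics, pixels), "T" (4x4, takes a point from camera to world coordinates); the wrist camera has in their place "tool_from_camera" (4x4, takes a point from camera to tool coordinates, whose origin is the TCP and whose axes are the flange's). Camera axes: x right, y down, z forward; pixel columns grow to the right and rows downward; lengths in m; the calibration is good to about 2 mm. A picture is of the moment at which its call begins: read the wrist's pose just before it. There is no depth.
- bot.hand_in(): hands the job in; it is judged then, once.
Trained networks look in a picture, given as the dict that the camera call returned (one of the last four; its "shot" number tells which), for a name from the list of things; names that differ only in an ending like _2 or _b are one class to them, and where a whole thing is asked for, a point or a joint stands for the part that bears it (a point fixed in the world has none). Each returns a list of dicts, best first, with "score" (0 to 1); they miss things now and then, are a little off and sometimes report something else, mostly with a low value. They report only what shows in the picture. A call takes as long as a camera call. They do not tell look-alikes from the thing itself.
- bot.spot_in(thing, picture): "xy" ([column, row] in pixels, amid what is visible of it).
- bot.tip_of(thing, picture): "xy" ([column, row] in pixels: a listed point, or the origin of a listed thing).
The state is a dict: "t": time; "q": joint angles; "joint_vel": joint speeds; "joint_torque": joint torques, N m; "eef_pos": TCP position; "tool_rot": TCP orientation; "contact_force": force on the tool from outside, world axes, zero at the start; "torque": the same for the moment, N m; "gripper_width": opening from 0.0 (shut) to 1.0 (fully open); "grasp_force": force on a finger pad.
Only numpy, scipy, OpenCV 4.12 (cv2) and the standard library are available. Lean on these libraries where they do the work, as an engineer would, in place of code of your own. Each camera call takes 0.05 s, during which the arm holds its last target. There are 200 camera calls.

### The job

Three identical closed tins of steel heel tips stand on the walnut stool, each filled differently: heft them to find the heaviest. Stack the two lighter tins squarely, one on the other, upright on the stool, then lift the heaviest, hold it up level and still at least 10 cm clear of the stool, and finish while still holding it there. Do not tip any tin over, and leave the other things on the stool where they are.

Things in the scene. Friction and masses are not known exactly. Their poses are not given: they have to be found in the camera images.
- stool: low walnut stool, 360 x 620 mm, its flat top 100 mm above the work surface, fixed. Origin on the work surface under the middle of the top, so the top lies at z = 0.100 in its frame; x across it, away from the robot; y along its length, to the robot's left
- tin_a: closed flat tin, bare metal, upright, 62 mm diameter, 40 mm high, flat lid and base; looks like the other two, only its weight differs (neither name nor place tells it). Origin: centre of its underside, z up. All three weigh 100 to 660 g; the heaviest outweighs the next by 180 g or more, the lighter two differ by 130 g or more. They start in a row on the near side, centres 150 mm or more apart
- tin_b: closed flat tin, bare metal, upright, 62 mm diameter, 40 mm high, flat lid and base; looks like the other two, only its weight differs (neither name nor place tells it). Origin: centre of its underside, z up
- tin_c: closed flat tin, bare metal, upright, 62 mm diameter, 40 mm high, flat lid and base; looks like the other two, only its weight differs (neither name nor place tells it). Origin: centre of its underside, z up
- grooming_box: dark blue grooming box, shut, 114 x 204 x 86 mm high, fixed at the middle of the stool's far side (its near face 50 mm or more behind any tin's far edge). Origin at the centre of its underside, x away from the robot
- shoe_tree_1: a wooden shoe tree with a steel rod and a heel block, about 175 mm long, 58 mm wide and high, lying loose at the left end of the stool's far side. Origin at its underside near mid length, x towards the toe. Leave alone
- shoe_tree_2: a wooden shoe tree with a steel rod and a heel block, about 175 mm long, 58 mm wide and high, lying loose at the right end of the stool's far side. Origin at its underside near mid length, x towards the toe. Leave alone
- brush: compact stiff-bristle brush, 88 x 36 x 36 mm high, lying loose on its bristles between the middle and left tins, long axis x roughly across the stool. Origin at the centre of its underside. Leave alone
- applicator: hard plastic applicator, 115 mm long, 28 mm wide at the head (far end), 18 mm high, lying loose between the middle and right tins, long axis x roughly across the stool. Origin at its underside near mid length. Leave alone
Things that resemble listed ones, but are neither listed nor needed, are in the scene too. Leave any red or yellow look-alike of the tin_c alone.

How it is judged:
By the outcome, as a careful person would: the job done as asked, in the order asked, and still so for the second after the job is handed in, while the arm keeps its last pose, push and grip.
It also fails if it takes over 72 s, if anything falls off the work surface, if the arm or the gripper's body presses on something with over 40 N, if the wrist force passes 120 N, or if a joint passes its speed limit or range.

## Working session

There is one attempt and no reset: what is moved stays moved. The work goes in short steps, Python scripts to look and compute and a tool call to move; the robot and the scene stay as the last step left them, time stands still between calls to the robot, and variables do not carry over. Pictures are saved under pics/ and viewed, at most 10 in all, crops included, and the job is handed in when it is done.

Besides the shell and the picture viewer there is one more tool, called after "Request:" as name([rows], argument=value, ...), one row to a line, values as JSON. jog_arm: Moves the arm, as the interface text tells. Its arguments: {"type":"object","properties":{"motion":{"type":"array"},"grip_force":{"type":"number"}},"required":["motion"]}

```bash
mkdir -p pics
python3 - <<'E'
from station import bot
import cv2, numpy as np
o=bot.get_obs(); print({k:np.round(v,3).tolist() for k,v in o.items()})
for n in ("top","side"):
    p=bot.read_camera(n); cv2.imwrite(f"pics/{n}1.png",p["pixels"][:,:,::-1]); print(n,np.round(p["camera_matrix"],1).tolist(),np.round(p["T"],3).tolist())
    for th in ("tin_a","stool","brush","applicator","grooming_box"):
        print(th,[(np.round(d["xy"]).tolist(),round(d["score"],2)) for d in bot.tip_of(th,p)], [(np.round(d["xy"]).tolist(),round(d["score"],2)) for d in bot.spot_in(th,p)] if th=="tin_a" else "")
E
```

```text
{'t': 0.0, 'q': [1.022, 0.478, 0.022, 1.556, -0.012, 1.109, -0.083], 'joint_vel': [-0.002, -0.001, -0.001, 0.001, 0.002, 0.001, -0.001], 'joint_torque': [0.0, -59.645, 1.608, -28.119, 0.012, 0.009, 0.0], 'eef_pos': [0.288, -0.61, 0.23], 'tool_rot': [-0.001, 0.976, 0.219, -0.0], 'contact_force': [0.021, -0.18, 0.003], 'torque': [-0.011, 0.064, -0.019], 'grasp_force': 0.0, 'gripper_width': 1.0}
top [[437.9, 0.0, 274.1], [0.0, 437.9, 211.3], [0.0, 0.0, 1.0]] [[-0.029, -0.993, 0.117, 0.44], [-0.999, 0.031, 0.016, 0.001], [-0.019, -0.117, -0.993, 0.984], [0.0, 0.0, 0.0, 1.0]]
tin_a [([204.0, 332.0], 0.98), ([172.0, 251.0], 0.86), ([383.0, 330.0], 0.79), ([278.0, 232.0], 0.74), ([212.0, 110.0], 0.71), ([366.0, 220.0], 0.67), ([315.0, 101.0], 0.64)] [([314.0, 101.0], 0.97), ([279.0, 232.0], 0.93), ([200.0, 332.0], 0.79), ([170.0, 251.0], 0.78), ([209.0, 105.0], 0.77), ([386.0, 332.0], 0.65), ([370.0, 222.0], 0.63)]
stool [([275.0, 213.0], 0.97)] 
brush [([224.0, 244.0], 0.7)] 
applicator [([325.0, 239.0], 0.8)] 
grooming_box [([273.0, 150.0], 0.93), ([368.0, 221.0], 0.17)] 
side [[448.8, 0.0, 277.4], [0.0, 448.8, 202.3], [0.0, 0.0, 1.0]] [[0.961, -0.206, 0.184, 0.35], [-0.276, -0.744, 0.609, -0.578], [0.012, -0.636, -0.772, 0.841], [0.0, 0.0, 0.0, 1.0]]
tin_a [([300.0, 272.0], 0.83), ([404.0, 229.0], 0.75), ([180.0, 345.0], 0.7), ([230.0, 137.0], 0.63), ([261.0, 204.0], 0.61), ([166.0, 195.0], 0.6), ([363.0, 163.0], 0.49)] [([179.0, 342.0], 0.94), ([405.0, 228.0], 0.94), ([231.0, 131.0], 0.9), ([165.0, 192.0], 0.76), ([300.0, 265.0], 0.64), ([261.0, 197.0], 0.6), ([371.0, 149.0], 0.52)]
stool [([283.0, 225.0], 0.74), ([241.0, 170.0], 0.29)] 
brush [([242.0, 170.0], 0.7), ([309.0, 123.0], 0.7)] 
applicator [([266.0, 244.0], 0.65), ([243.0, 171.0], 0.42)] 
grooming_box [([336.0, 183.0], 0.82)]
```

View pics/top1.png

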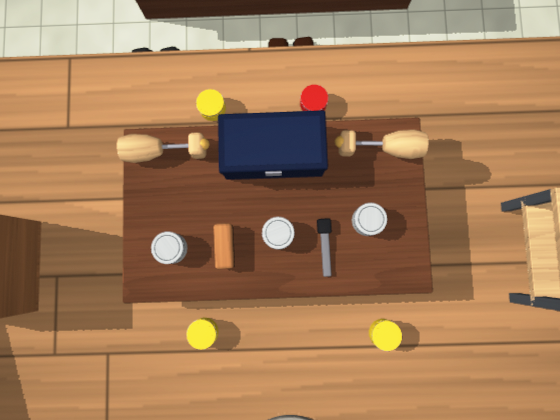

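```bash
cat > h.py <<'E'
from station import bot
import cv2, numpy as np
from scipy.spatial.transform import Rotation as R
def ray(p,xy,T=None):
    T=p["T"] if T is None else T
    K=p["camera_matrix"]; d=T[:3,:3]@np.linalg.solve(K,[xy[0],xy[1],1.]); return T[:3,3],d
def onz(p,xy,z,T=None):
    c,d=ray(p,xy,T); return c+d*(z-c[2])/d[2]
def pose():
    o=bot.get_obs(); T=np.eye(4); q=np.array(o["tool_rot"]); T[:3,:3]=R.from_quat(q[[1,2,3,0]]).as_matrix(); T[:3,3]=o["eef_pos"]; return o,T
def togo(x,y,z,yaw=None):
    # move for tool down, tool y axis at 'yaw' in world xy (mod pi)
    o,T=pose()
    ty=T[:2,1]; cur=np.arctan2(ty[1],ty[0])
    w=cur if yaw is None else yaw
    w=cur+(w-cur+np.pi/2)%np.pi-np.pi/2
    Y=np.array([np.cos(w),np.sin(w),0]); Z=np.array([0,0,-1.]); G=np.c_[np.cross(Y,Z),Y,Z]
    rv=R.from_matrix(T[:3,:3].T@G).as_rotvec(); s=T[:3,:3].T@(np.array([x,y,z])-T[:3,3])*1000
    print("rotvec",np.round(rv,3).tolist(),"shift mm",np.round(s,1).tolist(),"cur yaw",round(cur,3),"pos",np.round(T[:3,3],4).tolist(),"q7",np.round(o["q"][6],2)); return rv,s
E
python3 - <<'E'
from h import *
p=bot.read_camera("top")
for th in ("tin_a",):
    for d in bot.tip_of(th,p): print("tip",np.round(d["xy"]).tolist(), np.round(onz(p,d["xy"],.1),3))
    for d in bot.spot_in(th,p): print("spot",np.round(d["xy"]).tolist(), np.round(onz(p,d["xy"],.13),3))
E
```

```text
tip [210.0, 107.0] [0.77  0.143 0.1  ]
tip [310.0, 103.0] [ 0.77  -0.067  0.1  ]
tip [382.0, 330.0] [ 0.305 -0.189  0.1  ]
tip [201.0, 329.0] [0.315 0.166 0.1  ]
tip [278.0, 235.0] [0.497 0.008 0.1  ]
tip [370.0, 219.0] [ 0.522 -0.177  0.1  ]
tip [170.0, 249.0] [0.474 0.227 0.1  ]
spot [168.0, 250.0] [0.471 0.224 0.13 ]
spot [386.0, 332.0] [ 0.304 -0.189  0.13 ]
spot [370.0, 220.0] [ 0.519 -0.172  0.13 ]
spot [277.0, 232.0] [0.501 0.01  0.13 ]
spot [208.0, 104.0] [0.764 0.142 0.13 ]
spot [314.0, 99.0] [ 0.768 -0.072  0.13 ]
spot [200.0, 333.0] [0.313 0.163 0.13 ]
```

View pics/side1.png

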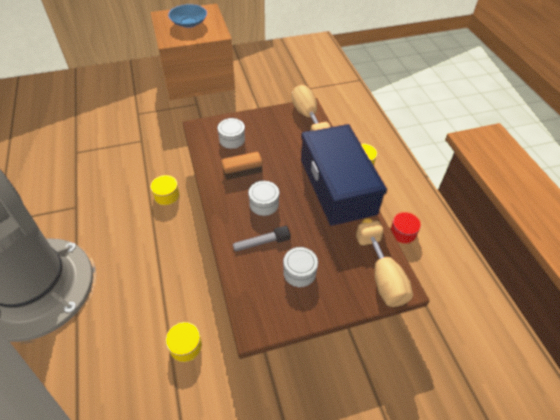

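The top view shows the three bare tins at about (169,248), (278,233) and (370,219). The brush is at (223,246), the applicator at (325,245), and the yellow and red look-alikes are all off the stool. The side view agrees. Next I'll fit the lid outlines.

```bash
cat >> h.py <<'E'
def lids(p,T=None,z=.14,rmin=12,rmax=25,guess=None):
    im=p["pixels"]; hsv=cv2.cvtColor(im,cv2.COLOR_RGB2HSV)
    m=((hsv[:,:,1]<50)&(hsv[:,:,2]>110)).astype(np.uint8)
    m=cv2.morphologyEx(m,cv2.MORPH_CLOSE,np.ones((5,5)))
    out=[]
    for c in cv2.findContours(m,cv2.RETR_EXTERNAL,cv2.CHAIN_APPROX_NONE)[0]:
        if len(c)<30: continue
        h=cv2.convexHull(c); (cx,cy),(a,b),_=cv2.fitEllipse(h) if len(h)>5 else cv2.minAreaRect(h)
        if rmin<a/2 and b/2<rmax: out.append(((round(cx,1),round(cy,1)),round(a,1),round(b,1),np.round(onz(p,(cx,cy),z,T),4).tolist()))
    return out
E
python3 - <<'E'
from h import *
p=bot.read_camera("top")
for l in lids(p): print(l)
togo(.5,.01,.25,-np.pi/2)
togo(.52,-.175,.25,-np.pi/2)
E
```

```text
((167.7, 247.8), 32.4, 34.5, [0.4755, 0.2221, 0.14])
((277.7, 232.5), 32.2, 32.6, [0.4984, 0.0089, 0.14])
((369.3, 219.1), 32.6, 35.6, [0.5191, -0.1684, 0.14])
rotvec [0.0, -0.0, 0.441] shift mm [456.5, -470.8, -18.7] cur yaw -1.13 pos [0.288, -0.6105, 0.2313] q7 -0.08
rotvec [0.0, -0.0, 0.441] shift mm [395.6, -294.9, -18.7] cur yaw -1.13 pos [0.288, -0.6105, 0.2313] q7 -0.08
```

Request:
jog_arm([
  [0,0,0.15,100,-75,-19,85],
  [0,0,0.3,200,-150,-19,85],
  [0,0,0.44,300,-225,-19,85],
  [0,0,0.44,397,-300,-19,85],
  [0,0,0.44,397,-300,-19,85],
  [0,0,0.44,397,-300,-19,85],
  [0,0,0.44,397,-300,-19,85],
  [0,0,0.44,397,-300,-19,85],
  [0,0,0.44,397,-300,-19,85],
  [0,0,0.44,397,-300,-19,85],
], grip_force=60)

```text
t: 2.15
eef_pos: [0.5189, -0.1701, 0.2503]
tool_rot: [0.0, 1.0, 0.001, -0.0]
contact_force: [-0.6, -0.2, 0.5]
gripper_width: 0.998
grasp_force: 0.0
```

```bash
cat >> h.py <<'E'
def wrist(name=None):
    o,T=pose(); p=bot.read_camera("wrist"); W=T@np.array(p["tool_from_camera"])
    if name: cv2.imwrite(f"pics/{name}.png",p["pixels"][:,:,::-1])
    return o,T,p,W
E
python3 - <<'E'
from h import *
o,T,p,W=wrist("w1"); print(o["t"],o["contact_force"],np.round(W,3).tolist())
for l in lids(p,W,rmin=20,rmax=200): print(l)
for d in bot.spot_in("tin_a",p): print(d["xy"],d["score"],onz(p,d["xy"],.13,W))
togo(.519,-.1684,.25,-np.pi/2)
E
```

```text
2.15 [-0.60897954 -0.20397183  0.46510255] [[0.0, -0.944, -0.33, 0.601], [-1.0, 0.0, -0.002, -0.17], [0.002, 0.33, -0.944, 0.394], [0.0, 0.0, 0.0, 1.0]]
((67.6, 221.1), 80.7, 100.0, [0.5023, -0.0008, 0.14])
((282.3, 198.3), 79.4, 84.0, [0.5212, -0.1712, 0.14])
[278.8, 199.0] 0.9 [ 0.51751038 -0.16848721  0.13      ]
[21.2, 343.5] 0.86 [0.37441908 0.0751279  0.13      ]
[67.1, 218.3] 0.81 [0.50087948 0.00576785 0.13      ]
[311.7, 346.9] 0.67 [ 0.3701523  -0.19938788  0.13      ]
rotvec [0.001, 0.0, -0.002] shift mm [0.6, -3.1, 0.3] cur yaw -1.573 pos [0.5184, -0.1715, 0.2503] q7 -1.4
```

View pics/w1.png

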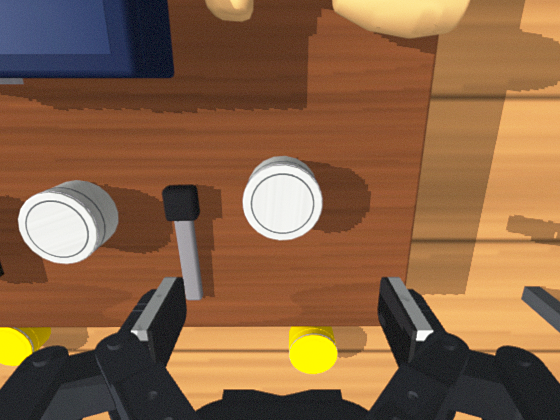

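Request:
jog_arm([
  [0,0,0,0,1,50,85],
  [0,0,0,0,1,100,85],
  [0,0,0,0,1,130,85],
  [0,0,0,0,1,146,85],
  [0,0,0,0,1,146,85],
  [0,0,0,0,1,146,55],
  [0,0,0,0,1,146,55],
  [0,0,0,0,1,146,55],
  [0,0,0,0,1,146,55],
  [0,0,0,0,1,146,55],
])

```text
t: 3.5
eef_pos: [0.5203, -0.1711, 0.1062]
tool_rot: [0.0, 1.0, 0.0, 0.002]
contact_force: [-0.5, 0.1, 6.5]
gripper_width: 0.71
grasp_force: 65.1
```

Request:
jog_arm([
  [0,0,0,0,0,-20,55],
  [0,0,0,0,0,-50,55],
  [0,0,0,0,0,-60,55],
  [0,0,0,0,0,-60,55],
  [0,0,0,0,0,-60,55],
  [0,0,0,0,0,-60,55],
  [0,0,0,0,0,-60,55],
  [0,0,0,0,0,-60,55],
])

```text
t: 4.5
eef_pos: [0.519, -0.1708, 0.164]
tool_rot: [-0.0, 1.0, 0.0, -0.0]
contact_force: [-0.1, 1.2, -5.5]
gripper_width: 0.711
grasp_force: 67.2
```

```bash
cat >> h.py <<'E'
def weigh(n=8,cam=True):
    f=[]
    for i in range(n):
        if cam: p=bot.read_camera("side")
        f.append(bot.get_obs()["contact_force"])
    print("F",np.round(np.mean(f,0),2),"sd",np.round(np.std(f,0),2)); return p
E
python3 - <<'E'
from h import *
p=weigh(); cv2.imwrite("pics/s2.png",p["pixels"][:,:,::-1])
o=bot.get_obs(); print(o["t"],o["grasp_force"],o["gripper_width"],o["eef_pos"])
E
```

```text
F [ 0.14  0.02 -5.36] sd [0.46 0.51 0.4 ]
4.9 67.23225116729736 0.7093476273482047 [ 0.51910162 -0.17079065  0.16435944]
```

View pics/s2.png

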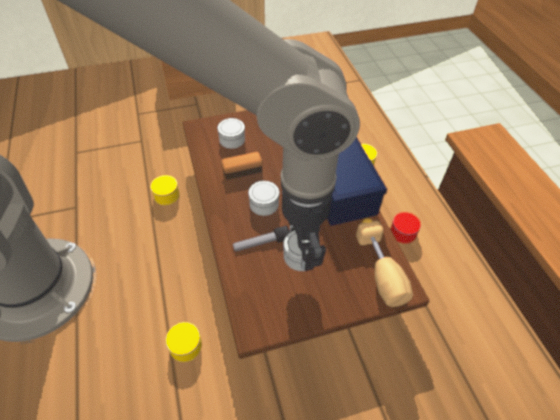

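The side view shows the right tin held upright at about (300,250), and the scale reads about 0.55 kg. I'll put it back and weigh the middle one.

Request:
jog_arm([
  [0,0,0,0,0,30,55],
  [0,0,0,0,0,50,55],
  [0,0,0,0,0,58,55],
  [0,0,0,0,0,60,55],
  [0,0,0,0,0,60,55],
  [0,0,0,0,0,60,85],
  [0,0,0,0,0,60,85],
  [0,0,0,0,0,60,85],
  [0,0,0,0,0,10,85],
  [0,0,0,0,0,-45,85],
])

```text
t: 6.15
eef_pos: [0.5186, -0.1706, 0.2099]
tool_rot: [-0.0, 1.0, 0.0, -0.001]
contact_force: [0.4, 0.2, 0.1]
gripper_width: 0.999
grasp_force: 0.0
```

Run:
```python
from h import *
o=bot.get_obs(); print(o["t"],o["eef_pos"],o["contact_force"],o["gripper_width"])
togo(.4995,.007,.25,-np.pi/2)
```

```text
6.15 [ 0.51856729 -0.17063881  0.20985384] [0.37537278 0.19442983 0.09352624] 0.9985162968824984
rotvec [-0.001, 0.002, 0.001] shift mm [-19.0, -177.7, -40.0] cur yaw -1.57 pos [0.5186, -0.1706, 0.2099] q7 -1.4
```

Request:
jog_arm([
  [0,0,0,-5,-45,-25,85],
  [0,0,0,-10,-100,-40,85],
  [0,0,0,-19,-150,-40,85],
  [0,0,0,-19,-178,-40,85],
  [0,0,0,-19,-178,-40,85],
  [0,0,0,-19,-178,-40,85],
  [0,0,0,-19,-178,-40,85],
])

```text
t: 7.02
eef_pos: [0.5, 0.0057, 0.2492]
tool_rot: [0.0, 1.0, -0.001, -0.0]
contact_force: [0.4, -0.5, 0.1]
gripper_width: 0.997
grasp_force: 0.0
```

Run:
```python
from h import *
o,T,p,W=wrist("w2"); print(o["t"],o["eef_pos"],o["contact_force"])
for l in lids(p,W,rmin=20,rmax=200): print(l)
print(onz(p,(280,200),.14,W),onz(p,(280,210),.14,W),onz(p,(290,200),.14,W))
```

```text
7.025 [0.50001922 0.00568009 0.24918683] [ 0.41527659 -0.52688003  0.11151471]
((23.1, 226.3), 78.6, 102.4, [0.48, 0.2105, 0.14])
((276.7, 201.7), 79.6, 84.3, [0.4999, 0.0088, 0.14])
((502.9, 175.4), 85.0, 106.1, [0.5204, -0.1625, 0.14])
[0.50134    0.00629652 0.14      ] [0.49312528 0.00632948 0.14      ] [ 0.50131728 -0.00144914  0.14      ]
```

View pics/w2.png

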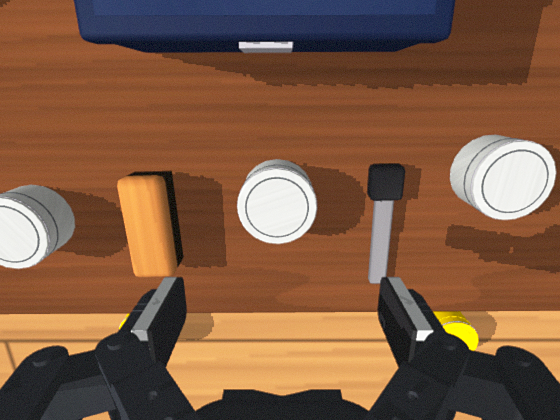

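The middle lid is centred at about (277,204), with clear gaps to the brush and the applicator.

Request:
jog_arm([
  [0,0,0,-2,-3,50,85],
  [0,0,0,-2,-3,100,85],
  [0,0,0,-2,-3,130,85],
  [0,0,0,-2,-3,144,85],
  [0,0,0,-2,-3,144,85],
  [0,0,0,-2,-3,144,55],
  [0,0,0,-2,-3,144,55],
  [0,0,0,-2,-3,144,55],
  [0,0,0,-2,-3,144,55],
])

```text
t: 8.2
eef_pos: [0.4993, 0.0102, 0.1071]
tool_rot: [-0.0, 1.0, 0.0, 0.002]
contact_force: [-1.5, -1.0, 5.9]
gripper_width: 0.709
grasp_force: 64.6
```

Request:
jog_arm([
  [0,0,0,0,0,-20,55],
  [0,0,0,0,0,-50,55],
  [0,0,0,0,0,-60,55],
  [0,0,0,0,0,-60,55],
  [0,0,0,0,0,-60,55],
  [0,0,0,0,0,-60,55],
  [0,0,0,0,0,-60,55],
])

```text
t: 9.07
eef_pos: [0.4976, 0.0102, 0.1647]
tool_rot: [0.0, 1.0, 0.0, -0.001]
contact_force: [0.4, -0.4, -1.8]
gripper_width: 0.706
grasp_force: 65.2
```

Run:
```python
from h import *
p=weigh()
o=bot.get_obs(); print(o["t"],o["grasp_force"],o["gripper_width"],o["eef_pos"])
```

```text
F [-0.04 -0.19 -1.03] sd [0.44 0.47 0.48]
9.475 65.18709897994995 0.7067469806422614 [0.4979422  0.01021239 0.16531971]
```

The middle tin is about 0.11 kg, the lightest. I'll set it back down, then heft the left tin and stack it on the middle one.

Request:
jog_arm([
  [0,0,0,0,0,30,55],
  [0,0,0,0,0,50,55],
  [0,0,0,0,0,58,55],
  [0,0,0,0,0,60,55],
  [0,0,0,0,0,60,55],
  [0,0,0,0,0,60,85],
  [0,0,0,0,0,60,85],
  [0,0,0,0,0,60,85],
  [0,0,0,0,0,10,85],
  [0,0,0,0,0,-45,85],
])

```text
t: 10.72
eef_pos: [0.4973, 0.0102, 0.2108]
tool_rot: [-0.0, 1.0, 0.0, -0.001]
contact_force: [1.0, 0.5, -0.1]
gripper_width: 0.996
grasp_force: 0.0
```

Request:
jog_arm([
  [0,0,0,0,0,-40,85],
  [0,0,0,0,0,-40,85],
  [0,0,0,0,0,-40,85],
  [0,0,0,0,0,-40,85],
])

```text
t: 11.22
eef_pos: [0.4971, 0.0101, 0.2489]
tool_rot: [0.0, 1.0, 0.0, -0.001]
contact_force: [0.2, -0.2, -0.2]
gripper_width: 0.993
grasp_force: 0.0
```

```bash
cat >> h.py <<'E'
def lidring(p,W,guess,z,r0=.031):
    # refine the front-lid circle: project rim circle at height z, fit centre to max edge strength against the hull, dark/bright
    im=p["pixels"]; hsv=cv2.cvtColor(im,cv2.COLOR_RGB2HSV)
    m=((hsv[:,:,1]<50)&(hsv[:,:,2]>110)).astype(np.float32); m=cv2.GaussianBlur(m,(0,0),1.)
    V=np.linalg.inv(W); K=p["camera_matrix"]; a=np.linspace(0,2*np.pi,180,endpoint=False)
    def val(x,y,r):
        P=np.c_[x+r*np.cos(a),y+r*np.sin(a),np.full(180,z)]@V[:3,:3].T+V[:3,3]; u=P@K.T; u=(u[:,:2]/u[:,2:]).astype(np.float32)
        return cv2.remap(m,u[None,:,0].copy(),u[None,:,1].copy(),cv2.INTER_LINEAR)[0]
    keep=np.cos(a)<.3   # near side: only the lid rim bounds the silhouette there
    best=max(((val(x,y,r0-.0015)-val(x,y,r0+.0015))[keep].sum(),x,y) for x in guess[0]+np.arange(-.012,.0121,.0005) for y in guess[1]+np.arange(-.012,.0121,.0005))
    return best
E
python3 - <<'E'
from h import *
o,T,p,W=wrist(); print(o["t"],o["eef_pos"],o["contact_force"])
for l in lids(p,W,rmin=20,rmax=200): print(l)
print(lidring(p,W,(.498,.009),.14))
togo(.4755,.220,.25,-np.pi/2)
E
```

```text
11.225 [0.49706246 0.01008501 0.24885482] [ 0.24809627 -0.22005286 -0.23422658]
((405.5, 267.9), 65.3, 149.4, [0.4389, -0.0936, 0.14])
((26.4, 222.1), 80.4, 103.0, [0.4799, 0.2112, 0.14])
((281.4, 200.1), 79.8, 84.5, [0.4982, 0.0096, 0.14])
((510.4, 172.2), 84.7, 109.4, [0.5201, -0.1628, 0.14])
(np.float32(96.56138), np.float64(0.494), np.float64(0.00950000000000001))
rotvec [0.0, 0.003, 0.001] shift mm [-21.5, -209.9, -1.0] cur yaw -1.57 pos [0.4972, 0.0101, 0.249] q7 -1.76
```

Request:
jog_arm([
  [0,0,0,-5,-55,-1,85],
  [0,0,0,-10,-110,-1,85],
  [0,0,0,-20,-160,-1,85],
  [0,0,0,-22,-210,-1,85],
  [0,0,0,-22,-210,-1,85],
  [0,0,0,-22,-210,-1,85],
  [0,0,0,-22,-210,-1,85],
  [0,0,0,-22,-210,-1,85],
])

```text
t: 12.28
eef_pos: [0.4761, 0.2189, 0.2512]
tool_rot: [0.0, 1.0, -0.001, -0.0]
contact_force: [-0.2, 0.2, -0.3]
gripper_width: 0.993
grasp_force: 0.0
```

Run:
```python
from h import *
o,T,p,W=wrist(); print(o["t"],o["eef_pos"],o["contact_force"],o["q"])
for l in lids(p,W,rmin=20,rmax=200): print(l)
print(lidring(p,W,(.4755,.220),.14))
togo(.4755,.220,.25,-np.pi/2)
```

```text
12.275 [0.47605962 0.21889951 0.25118925] [-0.15679692  0.20248914 -0.31256276] [-0.22780894  0.23446856 -0.37626574  1.87031968  0.098706    1.05510555
 -2.21562771]
((273.8, 199.1), 79.0, 83.4, [0.4775, 0.2243, 0.14])
((540.8, 173.7), 83.1, 110.2, [0.4972, 0.0208, 0.14])
(np.float32(95.680016), np.float64(0.4735), np.float64(0.2245))
rotvec [0.0, -0.0, -0.001] shift mm [-0.5, -0.8, 1.3] cur yaw -1.572 pos [0.476, 0.2192, 0.2513] q7 -2.22
```

Request:
jog_arm([
  [0,0,0,0,-5,50,85],
  [0,0,0,0,-5,100,85],
  [0,0,0,0,-5,130,85],
  [0,0,0,0,-5,146,85],
  [0,0,0,0,-5,146,85],
  [0,0,0,0,-5,146,55],
  [0,0,0,0,-5,146,55],
  [0,0,0,0,-5,146,55],
  [0,0,0,0,-5,146,55],
])

```text
t: 13.45
eef_pos: [0.4769, 0.2257, 0.1071]
tool_rot: [-0.001, 1.0, 0.0, 0.001]
contact_force: [-0.6, -0.9, 7.4]
gripper_width: 0.708
grasp_force: 65.1
```

Request:
jog_arm([
  [0,0,0,0,0,-20,55],
  [0,0,0,0,0,-50,55],
  [0,0,0,0,0,-90,55],
  [0,0,0,0,0,-110,55],
  [0,0,0,0,0,-110,55],
  [0,0,0,0,0,-110,55],
  [0,0,0,0,0,-110,55],
  [0,0,0,0,0,-110,55],
])

```text
t: 14.45
eef_pos: [0.4753, 0.225, 0.2144]
tool_rot: [0.0, 1.0, 0.0, -0.001]
contact_force: [0.5, 0.3, -2.9]
gripper_width: 0.707
grasp_force: 66.0
```

Run:
```python
from h import *
p=weigh()
o=bot.get_obs(); print(o["t"],o["grasp_force"],o["gripper_width"],o["eef_pos"])
togo(.4970,.0100,.215,-np.pi/2)
```

```text
F [-0.22 -0.12 -3.26] sd [0.37 0.33 0.46]
14.85 66.01645231246948 0.713574637556632 [0.47578449 0.22518712 0.21530049]
rotvec [-0.0, -0.0, 0.001] shift mm [21.1, 215.2, 0.3] cur yaw -1.57 pos [0.4758, 0.2252, 0.2153] q7 -2.25
```

Hefts: right 0.55 kg, left 0.33 kg, middle 0.11 kg. So the left tin goes on the middle one.

Request:
jog_arm([
  [0,0,0,3,20,0,55],
  [0,0,0,7,60,0,55],
  [0,0,0,11,105,0,55],
  [0,0,0,15,150,0,55],
  [0,0,0,19,190,0,55],
  [0,0,0,21,210,0,55],
  [0,0,0,21,215,0,55],
  [0,0,0,21,215,0,55],
  [0,0,0,21,215,0,55],
  [0,0,0,21,215,0,55],
])

```text
t: 16.1
eef_pos: [0.4969, 0.0113, 0.2153]
tool_rot: [-0.0, 1.0, 0.001, 0.0]
contact_force: [-1.1, -0.1, -3.2]
gripper_width: 0.709
grasp_force: 66.1
```

Run:
```python
from h import *
for i in range(2):
    bot.read_camera("side"); togo(.4966,.0100,.148,-np.pi/2)
```

```text
rotvec [-0.0, -0.0, 0.002] shift mm [-0.3, 1.1, 67.3] cur yaw -1.569 pos [0.4969, 0.0111, 0.2153] q7 -1.78
rotvec [-0.0, -0.0, 0.002] shift mm [-0.3, 0.9, 67.3] cur yaw -1.569 pos [0.4969, 0.0108, 0.2153] q7 -1.78
```

Request:
jog_arm([
  [0,0,0,0,1,25,55],
  [0,0,0,0,1,50,55],
  [0,0,0,0,1,62,55],
  [0,0,0,0,1,66,55],
  [0,0,0,0,1,68,55],
  [0,0,0,0,1,68,55],
  [0,0,0,0,1,68,55],
])

```text
t: 17.08
eef_pos: [0.4973, 0.0092, 0.1479]
tool_rot: [-0.0, 1.0, 0.0, 0.001]
contact_force: [0.3, 0.2, -3.3]
gripper_width: 0.711
grasp_force: 66.1
```

Request:
jog_arm([
  [0,0,0,0,0,1,55],
  [0,0,0,0,0,2,55],
  [0,0,0,0,0,2,55],
  [0,0,0,0,0,2,55],
])

```text
t: 17.58
eef_pos: [0.4974, 0.0092, 0.147]
tool_rot: [0.0, 1.0, 0.0, 0.001]
contact_force: [-5.5, -0.9, 12.7]
gripper_width: 0.707
grasp_force: 68.0
```

Request:
jog_arm([
  [0,0,0,0,0,-0.7,55],
  [0,0,0,0,0,-0.7,55],
  [0,0,0,0,0,-0.7,70],
  [0,0,0,0,0,-0.7,85],
  [0,0,0,0,0,-0.7,85],
  [0,0,0,0,0,-0.7,85],
  [0,0,0,0,0,-40,85],
  [0,0,0,0,0,-95,85],
  [0,0,0,0,0,-104,85],
  [0,0,0,0,0,-104,85],
])

```text
t: 18.82
eef_pos: [0.4971, 0.0092, 0.2496]
tool_rot: [0.0, 1.0, 0.0, 0.001]
contact_force: [0.2, 0.2, -0.7]
gripper_width: 0.993
grasp_force: 0.0
```

Run:
```python
from h import *
o,T,p,W=wrist(); print(o["t"],o["eef_pos"])
w=p["pixels"].copy()
print(lidring(p,W,(.4955,.010),.18))
q=bot.read_camera("side"); s=q["pixels"][120:290,150:400]
cv2.imwrite("pics/both.png",np.hstack([cv2.resize(w[100:380],(440,300)),cv2.resize(s[:,20:220],(353,300))])[:,:,::-1])
togo(.518,-.171,.25,-np.pi/2)
```

```text
18.825 [0.49712173 0.00919447 0.24957782]
(np.float32(100.65337), np.float64(0.494), np.float64(0.00850000000000001))
rotvec [0.0, 0.002, 0.001] shift mm [21.8, 180.1, -2.1] cur yaw -1.57 pos [0.496, 0.009, 0.2479] q7 -1.77
```

View pics/both.png

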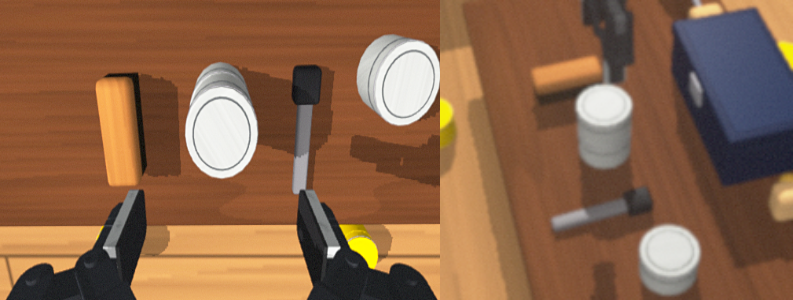

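The stack is square: the top lid is at (.494, .0085) and the tin below was at (.494, .0095). Now for the heaviest tin, on the right.

Request:
jog_arm([
  [0,0,0,5,50,-10,85],
  [0,0,0,10,100,-10,85],
  [0,0,0,18,150,0,85],
  [0,0,0,22,180,0,85],
  [0,0,0,22,180,0,85],
  [0,0,0,22,180,0,85],
  [0,0,0,22,180,0,85],
  [0,0,0,22,180,0,85],
])

```text
t: 19.92
eef_pos: [0.5191, -0.1697, 0.2493]
tool_rot: [-0.0, 1.0, 0.001, -0.0]
contact_force: [0.5, 0.1, -0.5]
gripper_width: 0.994
grasp_force: 0.0
```

Run:
```python
from h import *
o,T,p,W=wrist(); print(o["t"],o["eef_pos"])
print(lidring(p,W,(.5166,-.171),.14))
togo(.5186,-.171,.106,-np.pi/2)
```

```text
19.925 [ 0.51911427 -0.16972715  0.24928372]
(np.float32(96.53817), np.float64(0.5161), np.float64(-0.1715))
rotvec [-0.0, -0.0, 0.002] shift mm [-0.6, 1.1, 143.4] cur yaw -1.569 pos [0.5191, -0.1699, 0.2494] q7 -1.4
```

Request:
jog_arm([
  [0,0,0,-1,1,50,85],
  [0,0,0,-1,1,100,85],
  [0,0,0,-1,1,130,85],
  [0,0,0,-1,1,144,85],
  [0,0,0,-1,1,144,85],
  [0,0,0,-1,1,144,55],
  [0,0,0,-1,1,144,55],
  [0,0,0,-1,1,144,55],
  [0,0,0,-1,1,144,55],
  [0,0,0,-1,1,144,55],
])

```text
t: 21.22
eef_pos: [0.5194, -0.1718, 0.1072]
tool_rot: [0.0, 1.0, 0.0, 0.002]
contact_force: [-1.6, -0.2, 4.9]
gripper_width: 0.711
grasp_force: 64.7
```

Request:
jog_arm([
  [0,0,0,0,0,-15,55],
  [0,0,0,0,0,-45,55],
  [0,0,0,0,0,-85,55],
  [0,0,0,0,0,-120,55],
  [0,0,0,0,0,-145,55],
  [0,0,0,0,0,-155,55],
  [0,0,0,0,0,-160,55],
  [0,0,0,0,0,-160,55],
  [0,0,0,0,0,-160,55],
  [0,0,0,0,0,-160,55],
])

```text
t: 22.48
eef_pos: [0.5177, -0.1717, 0.2645]
tool_rot: [-0.0, 1.0, 0.0, -0.001]
contact_force: [0.1, 0.6, -5.9]
gripper_width: 0.708
grasp_force: 66.8
```

Request:
jog_arm([
  [0,0,0,0,0,0,55],
  [0,0,0,0,0,0,55],
  [0,0,0,0,0,0,55],
  [0,0,0,0,0,0,55],
  [0,0,0,0,0,0,55],
  [0,0,0,0,0,0,55],
  [0,0,0,0,0,0,55],
  [0,0,0,0,0,0,55],
])

```text
t: 23.48
eef_pos: [0.5181, -0.1718, 0.2653]
tool_rot: [0.0, 1.0, 0.0, 0.0]
contact_force: [-0.1, -0.1, -5.7]
gripper_width: 0.711
grasp_force: 66.8
```

Run:
```python
from h import *
p=weigh(4); t=bot.read_camera("top")
o=bot.get_obs(); print(o["t"],o["grasp_force"],o["gripper_width"],o["eef_pos"],o["tool_rot"],np.abs(o["joint_vel"]).max())
cv2.imwrite("pics/end.png",np.hstack([p["pixels"][80:380,140:440],t["pixels"][60:360,100:460]])[:,:,::-1])
```

```text
F [ 0.34 -0.03 -5.24] sd [0.39 0.22 0.29]
23.725 66.77163362503052 0.7070413908253343 [ 0.51808092 -0.17177905  0.26532435] [2.53925750e-06 9.99999925e-01 3.86544293e-04 3.82220934e-05] 0.0022901928438723565
```

View pics/end.png

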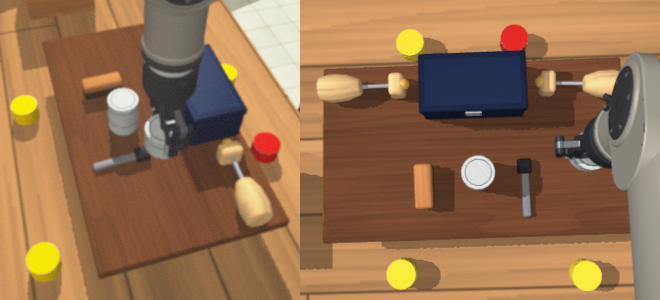

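The final views show the stack upright at about (123,110) in the side crop, the heaviest tin held level with its base about 16 cm above the stool, and everything else where it was.

```bash
python3 -c "
from station import bot
print(bot.hand_in())"
```

```text
the job is handed in; nothing more can be done
None
```

The job is handed in: the left tin (about 0.33 kg) is stacked squarely on the middle one (about 0.11 kg), and the arm is holding the heaviest, the right tin (about 0.55 kg), level and still about 16 cm above the stool.

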